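Slide the pencil cup into its tapered well and rock it to see that it is free

ROBOT

A 7-joint arm with a two-finger parallel gripper is mounted at the origin on a cart in front of the work surface, level with it; the furniture and walls round the work are solid. World frame = base frame: x ahead of the robot, y to its left, z up, the work surface at z = 0. Lengths are in m, angles in rad, forces in N, time in s.
With the tool pointing down it reaches from about 0.425 to 0.925 m from the base axis. Payload 6.8 kg.
Tool frame: the origin (TCP) lies midway between the tips of the shut fingers; the grasp point (between the pads) lies 19 mm behind it; z points along the fingers, y is the direction in which the jaws open and shut (so a half turn about z gives the same grasp; the last joint's range is limited). The gripper opens to 85 mm and grips with 20 to 120 N. Pads are 22 mm wide; open, the fingers measure 114 mm over their backs; the gripper's body (76 mm by 85 mm) begins 54 mm behind the grasp point. The pads swing forward as they close: fully open they stand 13 mm farther back than shut.
Start: joints at [-1.23, 0.477, 0.022, 1.555, -0.011, 1.109, -0.083], TCP at [0.293, 0.608, 0.231] pointing down, gripper open.
Joint ranges: [-2.96, 2.96], [-0.34, 2.1], [-1.41, 1.46], [0.24, 2.44], [-1.37, 4.51], [0.17, 1.92], [-2.96, 2.96]. Speed limits (rad/s): [2.39, 2.39, 3.14, 3.14, 3.14, 3.14, 3.14].

INTERFACE

Orientations are given as a unit quaternion [w, x, y, z].
In Python, from station import * gives the robot as it stands. The module is installed in compiled form; this text tells all that it offers.
- The arm moves only by the tool jog_arm, never from a script. Its arguments are lists of equal length, an entry for each row: "dp": the shift along the tool's x, y, z in units of 25 mm (1.0 is 25 mm), a list of three; "angular": the turn, a rotation vector about the tool's x, y, z in units of 5 degrees (1.0 is 5 degrees), a list of three; "claw": the finger opening in mm, from 0 to 85.4. A call has exactly 5 rows; each row is the pose to reach, as a shift and turn from the pose commanded when the call began, along the tool's axes at that moment; what a row does not reach only later rows make up. A row lasts 1/10 s, in which the tool goes at most 50 mm and 8.59 degrees, less where a joint would pass 70% of its speed; a pose out of reach is approached as far as the arm can. A call with a gripper value outside its range is refused whole. The fingers move at their own pace and stop on an object; "grip_force" is the grip in N (left out, the last holds). Time passes only in rows, so rows that repeat a pose let the fingers close, or fill a call up. It gives the time, the measured TCP pose, the force and the opening at its end, in the units of the state.
- get_obs(): the state, without advancing time (a new reading comes with each control period).
- read_camera(name): name is "side" or "top" or "wrist"; returns a dict with "pixels" (384x512x3 uint8, blue, green, red), "camera_matrix" (3x3 intrinsics, pixels), "k1" (the pictures are not rectified: a ray, as slopes to the right and down, at radius r is drawn at 1 + k1 r^2 times it, then the intrinsics apply), "rvec" (rotation vector, rad) and "tvec" (3), from world to camera coordinates, as OpenCV has them. Camera axes: x right, y down, z forward; pixel columns grow to the right and rows downward; lengths in m; the calibration is good to about 2 mm. A picture is of the moment at which its call begins. There is no depth.
- hand_in(): hands the job in, once; it reports no verdict.
The state is a dict: "t": time; "q": joint angles; "joint_vel": joint speeds; "joint_torque": joint torques, N m; "eef_pos": TCP position; "tool_rot": TCP orientation; "contact_force": force on the tool from outside, world axes, zero at the start; "torque": the same for the moment, N m; "gripper_width": opening from 0.0 (shut) to 1.0 (fully open).
Only numpy, scipy, OpenCV 4.12 (cv2) and the standard library are available. Lean on these libraries where they do the work, as an engineer would, in place of code of your own. Each camera call takes 0.05 s, during which the arm holds its last target.

TASK

Slide the empty pencil cup across the deck of the desk tidy, without lifting it off the deck, until its tapered foot drops into the round well and sits fully home and upright; leave go and let it settle. Then check that it is not jammed: rock it clearly in the well, by some ten degrees but without tipping it over or out, and leave it fully home and upright again. Do not disturb the eraser, the sharpener and the pencil that lie on the tidy.

Things in the scene. Friction and masses are not known exactly. Their poses are not given: they have to be found in the camera images.
- cup: the empty pencil cup, plain polished metal, heavy-footed, round, open, 72 mm tall, 0.25 to 0.5 kg. Foot: a cone, 46 mm across at the flat underside, 76 mm at 19 mm up; above it a straight wall, 76 mm outside, 68 mm inside. Origin: centre of the underside; z up through the mouth. It starts upright on the deck. Pushed below 30 mm above the underside it slides upright; pushed high it may tip
- cup_mouth (a point): centre of the cup's open mouth, level with the rim, 72 mm above the underside; the inner floor is 50 mm below it. Pushed outward from inside, 10 to 20 mm below the rim, the seated cup tilts at 2 to 5 N about the well's rim (7 mm: about 0.17 rad) and mostly drops back when left, but may stay leaning until nudged upright. Pushed from outside it tilts poorly: friction holds that side down
- well (a point): centre of the well's mouth, level with the deck. The well is a round tapered recess in the deck, 76 mm across at the mouth, narrowing to about 42 mm at its floor 23 mm below, matching the cup's foot. Fully home, the cup's underside is about 19 mm below this point and its rim about 53 mm above it. Axes as the deck's
- deck_middle (a point): middle of the upper face of the desk tidy's deck, a fixed waxed board 170 mm (its x, away from the robot at yaw 0) by 280 mm (its y), standing on low feet, 40 mm above the table. Behind it (+x) runs a pen trough 44 mm wide, walls level with the deck. The well is at y = +75 mm from here; the cup starts towards the other end
- rubber: a white and blue eraser, 20x43x12 mm, lying loose on the deck in the far corner beyond the well; origin at the centre of its underside
- pencil_sharpener: a small grey sharpener, 15x26x12 mm, lying loose on the deck in the near corner beside the well; origin at the centre of its underside
- trough_pencil: a short pencil, 7x74x7 mm, lying loose in the pen trough; origin at the centre of its underside
There are look-alikes about, which are no part of the job. There is more than one size of the cup; the one meant has the size given above.

How it is judged:
On the way, in this order (a step that is already met when the one before it is completed fails the run):
1. the cup is fully home and upright in the well, untouched and still (horizontal distance between cup and well below 0.005 m and z of cup in the frame of well below -0.015 m and angle between cup's own z axis and vertical below 0.07 rad and linear speed of cup below 0.02 m/s and contact force between the fingers and cup below 0.2 N), for 0.3 s.
2. the cup is rocked in the well by more than 0.1 rad (6 degrees) (angle between cup's own z axis and vertical above 0.1 rad and horizontal distance between cup and well below 0.025 m), for 0.05 s.
At the end, for the whole second after the job is handed in: the cup is back fully home in the well: underside at least 15 mm below the deck, its centre within 5 mm of the well's, within 0.07 rad of upright, at rest and untouched by the fingers (all of step 1).
It fails at once if the cup is lifted more than 15 mm off the deck (z of cup in the frame of well above 0.015 m).
It fails at once if the cup is tipped by more than 1 rad (angle between cup's own z axis and vertical above 1 rad).
It fails at once if the eraser is moved by more than 25 mm (distance of rubber from where it was at the start of the episode above 0.025 m).
It fails at once if the sharpener is moved by more than 25 mm (distance of pencil_sharpener from where it was at the start of the episode above 0.025 m).
It fails at once if the pencil is moved by more than 25 mm (distance of trough_pencil from where it was at the start of the episode above 0.025 m).
It also fails if it takes over 64 s, if anything falls off the work surface, if the arm or the gripper's body presses on something with over 40 N, if the wrist force passes 120 N, or if a joint passes its speed limit or range.

## Working session

There is one attempt and no reset: what is moved stays moved. The work goes in short steps, Python scripts to look and compute and a tool call to move; the robot and the scene stay as the last step left them, time stands still between calls to the robot, and variables do not carry over. Pictures are saved under pics/ and viewed, and the job is handed in when it is done.

Besides the shell and the picture viewer there is one more tool, called after ">>>" as a command line: name --argument value ..., lists and objects as JSON in quotes. jog_arm: Moves the arm, as the interface text tells. Its arguments: {"type":"object","properties":{"dp":{"type":"array","items":{"type":"array","items":{"type":"number"}}},"angular":{"type":"array","items":{"type":"array","items":{"type":"number"}}},"claw":{"type":"array","items":{"type":"number"}},"grip_force":{"type":"number"}},"required":["dp","angular","claw"]}

```bash
mkdir -p pics; cat > h.py <<'E'
from station import *
import numpy as np, cv2
from scipy.spatial.transform import Rotation as R
def snap(n,f):
    c=read_camera(n); cv2.imwrite('pics/'+f+'.png',c['pixels']); 
    np.savez('pics/'+f+'.npz',**{k:np.array(v) for k,v in c.items()}); return c
def load(f): return dict(np.load('pics/'+f+'.npz'))
def dist(c): return np.array([float(c['k1']),0,0,0,0])
def pix2z(c,u,v,z):
    p=cv2.undistortPoints(np.array([[[u,v]]],float),c['camera_matrix'],dist(c))[0,0]
    Rm=cv2.Rodrigues(c['rvec'])[0]; o=-Rm.T@c['tvec'].ravel(); d=Rm.T@np.array([p[0],p[1],1])
    return o+d*(z-o[2])/d[2]
def proj(c,P):
    return cv2.projectPoints(np.array(P,float).reshape(-1,3),c['rvec'],c['tvec'],c['camera_matrix'],dist(c))[0].reshape(-1,2)
def crop(f,x0,y0,x1,y1,s,out):
    im=cv2.imread('pics/'+f+'.png')[y0:y1,x0:x1]; cv2.imwrite('pics/'+out+'.png',cv2.resize(im,None,fx=s,fy=s,interpolation=cv2.INTER_CUBIC))
E
python3 - <<'E'
from h import *
for n in('side','top','wrist'): 
    c=snap(n,n+'0'); Rm=cv2.Rodrigues(c['rvec'])[0]; print(n,-Rm.T@c['tvec'].ravel(),c['k1'])
o=get_obs(); print({k:np.round(v,3) for k,v in o.items()})
E
```

```text
side [ 0.1186964  -0.41306458  0.59004442] -0.009120505821182737
top [0.4725058  0.1699031  1.04678698] 0.06147663684351638
wrist [0.21752763 0.64548447 0.37382953] -0.012273702154700047
{'t': np.float64(0.15), 'q': array([-1.23 ,  0.478,  0.022,  1.556, -0.011,  1.109, -0.083]), 'joint_vel': array([-0.001, -0.002, -0.   , -0.002, -0.001, -0.002, -0.   ]), 'joint_torque': array([ 2.0000e-03, -5.9693e+01,  1.6100e+00, -2.8149e+01,  1.3000e-02,
        6.0000e-03, -0.0000e+00]), 'eef_pos': array([0.293, 0.608, 0.231]), 'tool_rot': array([-0.   ,  0.223,  0.975, -0.001]), 'contact_force': array([ 0.146, -0.415, -0.701]), 'torque': array([0.001, 0.007, 0.021]), 'gripper_width': np.float64(0.997)}
```

View pics/top0.png

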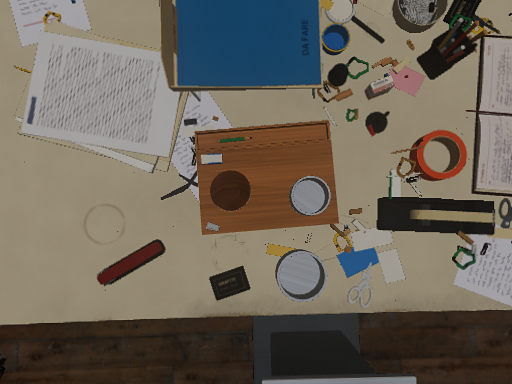

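View pics/side0.png

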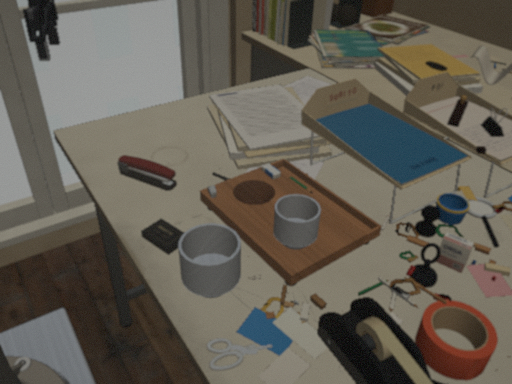

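View pics/wrist0.png

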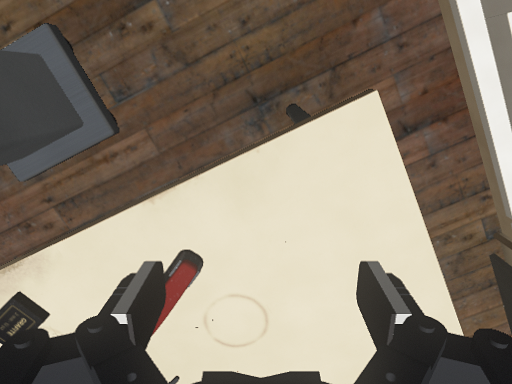

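```bash
python3 - <<'E'
from h import *
crop('top0',185,110,350,305,4,'tc'); im=cv2.imread('pics/tc.png');cv2.imwrite('pics/tc.png',im[:600])
crop('side0',190,150,390,290,4,'sc')
E
```

```text
(no output)
```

View pics/tc.png

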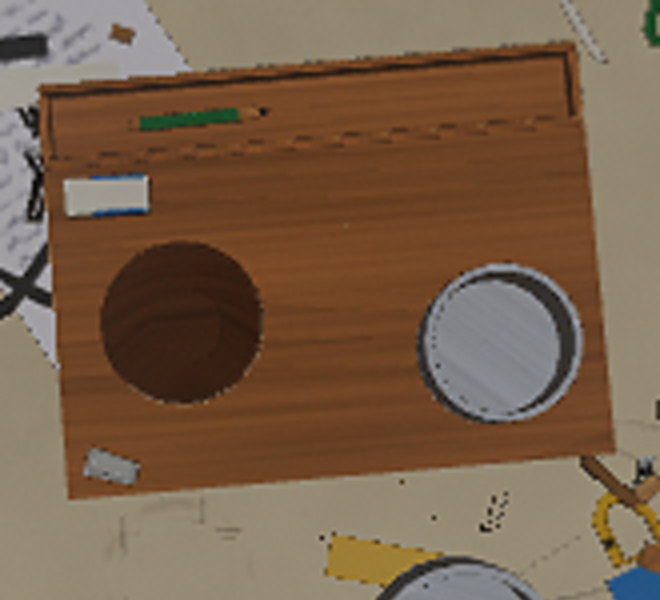

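View pics/sc.png

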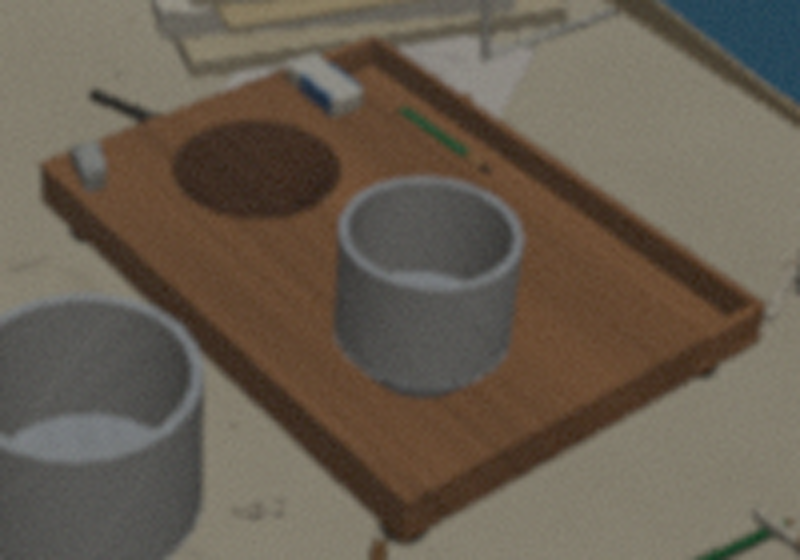

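```bash
python3 - <<'E'
from h import *
c=load('top0'); s=load('side0'); print(c['camera_matrix'])
f=lambda u,v:((u+.5)/4-.5+185,(v+.5)/4-.5+110)
P=lambda u,v,z:pix2z(c,*f(u,v),z)
for n,a in dict(well=(182,322,.04),wl=(100,322,.04),wr=(264,322,.04),wt=(182,241,.04),wb=(182,404,.04),cl=(418,343,.112),cr=(582,343,.112),ct=(500,263,.112),cb=(500,423,.112),fl=(70,498,.04),fr=(615,452,.04),rub=(106,196,.05),shp=(112,467,.05),pen=(190,119,.03),bl=(40,88,.04),br=(575,42,.04)).items(): print(n,P(*a).round(4))
g=lambda u,v:((u+.5)/4-.5+190,(v+.5)/4-.5+150)
for n,a in dict(well=(257,168,.04),cup=(431,234,.112)).items(): print('side',n,pix2z(s,*g(*a[:2]),a[2]).round(4))
E
```

```text
[[493.65990985   0.         256.47161521]
 [  0.         493.65990985 191.44773852]
 [  0.           0.           1.        ]]
well [0.5407 0.2128 0.04  ]
wl [0.5419 0.2546 0.04  ]
wr [0.5396 0.171  0.04  ]
wt [0.5823 0.2118 0.04  ]
wb [0.4989 0.2138 0.04  ]
cl [0.5229 0.0981 0.112 ]
cr [0.5209 0.0204 0.112 ]
ct [0.56  0.058 0.112]
cb [0.484  0.0606 0.112 ]
fl [0.4528 0.2716 0.04  ]
fr [ 0.4686 -0.0058  0.04  ]
rub [0.6051 0.2494 0.05  ]
shp [0.468  0.2493 0.05  ]
pen [0.6468 0.2066 0.03  ]
bl [0.663  0.2827 0.04  ]
br [0.6799 0.007  0.04  ]
side well [0.5432 0.2146 0.04  ]
side cup [0.5233 0.0566 0.112 ]
```

```bash
cat >> h.py <<'E'
DOWN=R.from_matrix(np.array([[-1,0,0],[0,1,0],[0,0,-1.]]).T)
def state():
    o=get_obs(); p=np.array(o['eef_pos']); q=o['tool_rot']; r=R.from_quat([q[1],q[2],q[3],q[0]])
    return o,p,r
def plan(target,rot=DOWN):
    o,p,r=state()
    print('pos',p.round(4),'dp',(r.inv().apply(np.array(target)-p)/.025).round(3),'ang',(np.degrees((r.inv()*rot).as_rotvec())/5).round(3),'F',np.round(o['contact_force'],2),'w',round(float(o['gripper_width']),3),'t',o['t'])
E
python3 -c "
from h import *
plan((.522,.059,.231))"
```

```text
pos [0.2927 0.6078 0.2306] dp [-1.7788e+01 -1.5797e+01  6.0000e-03] ang [-1.600e-02 -2.000e-03 -5.143e+00] F [ 0.15 -0.41 -0.7 ] w 0.997 t 0.15
```

>>> jog_arm --dp '[[-1.4,-1.3,0],[-2.8,-2.5,0],[-4.3,-3.8,0],[-5.7,-5.1,0],[-7.1,-6.3,0]]' --angular '[[0,0,-1.2],[0,0,-2.4],[0,0,-3.6],[0,0,-4.8],[0,0,-5.143]]' --claw '[85.4,85.4,85.4,85.4,85.4]'

```text
t: 0.65
eef_pos: [0.3849, 0.3869, 0.2311]
tool_rot: [-0.0, -0.002, 1.0, -0.0]
contact_force: [0.2, 0.4, -0.2]
gripper_width: 0.999
```

```bash
python3 -c "
from h import *
plan((.522,.059,.2))"
```

```text
pos [0.3849 0.3869 0.2311] dp [ -5.446 -13.134   1.249] ang [-0.004 -0.003  0.035] F [ 0.15  0.36 -0.18] w 0.999 t 0.65
```

>>> jog_arm --dp '[[-1.1,-1.6,0.2],[-2.2,-3.3,0.4],[-3.3,-5.0,0.6],[-4.0,-6.7,0.8],[-4.7,-8.4,1.0]]' --angular '[[0,0,0],[0,0,0],[0,0,0],[0,0,0],[0,0,0]]' --claw '[85.4,85.4,85.4,85.4,85.4]'

```text
t: 1.15
eef_pos: [0.5026, 0.1771, 0.206]
tool_rot: [0.0, 0.0, 1.0, -0.0]
contact_force: [0.5, 0.8, -0.1]
gripper_width: 1.006
```

```bash
python3 -c "
from h import *
plan((.522,.059,.2))"
```

```text
pos [0.5026 0.1771 0.206 ] dp [-0.779 -4.722  0.243] ang [-0.001  0.001 -0.006] F [ 0.54  0.84 -0.1 ] w 1.006 t 1.15
```

>>> jog_arm --dp '[[-0.3,-1.5,0.1],[-0.5,-3.0,0.2],[-0.78,-4.72,0.24],[-0.78,-4.72,0.24],[-0.78,-4.72,0.24]]' --angular '[[0,0,0],[0,0,0],[0,0,0],[0,0,0],[0,0,0]]' --claw '[85.4,85.4,85.4,85.4,85.4]'

```text
t: 1.65
eef_pos: [0.5214, 0.0601, 0.2001]
tool_rot: [-0.0, 0.001, 1.0, -0.0]
contact_force: [0.1, 0.3, 0.3]
gripper_width: 0.998
```

```bash
python3 -c "
from h import *
c=snap('wrist','w1');snap('side','s1');plan((.522,.059,.2))
a=np.linspace(0,2*np.pi,60);ring=np.c_[.522+.038*np.cos(a),.0587+.038*np.sin(a),a*0+.112]
im=c['pixels'].copy()
for p in proj(c,ring): cv2.circle(im,tuple(int(round(x)) for x in p),1,(0,0,255),-1)
print(proj(c,[.522,.0587,.112]))
cv2.imwrite('pics/w1r.png',im)"
```

```text
pos [0.5213 0.0625 0.2002] dp [-0.028 -0.139  0.009] ang [ 0.007 -0.002  0.017] F [ 0.46 -0.02  0.63] w 1.003 t 1.75
[[257.37043568 199.33522032]]
```

View pics/w1r.png

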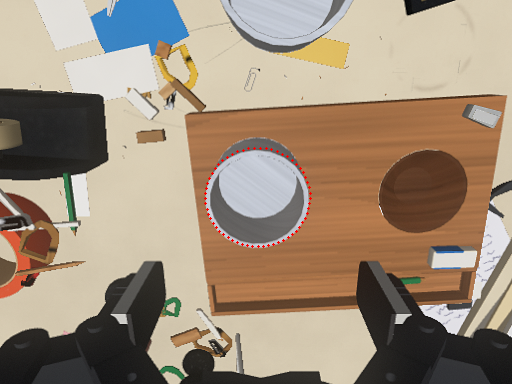

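View pics/s1.png

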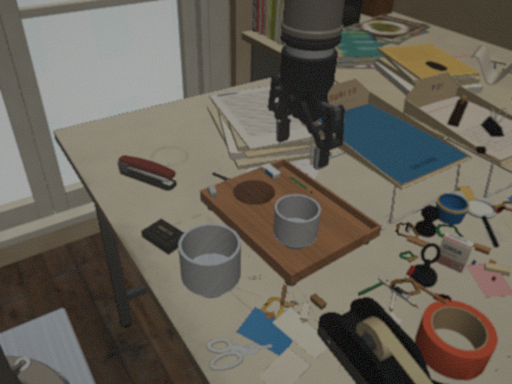

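>>> jog_arm --dp '[[0,0,0],[0,0,0],[0,0,0],[0,0,0],[0,0,0]]' --angular '[[0,0,0],[0,0,0],[0,0,0],[0,0,0],[0,0,0]]' --claw '[85.4,85.4,85.4,85.4,85.4]'

```text
t: 2.25
eef_pos: [0.5214, 0.0614, 0.2003]
tool_rot: [-0.0, -0.0, 1.0, -0.0]
contact_force: [-0.3, 0.4, -1.0]
gripper_width: 0.997
```

```bash
python3 -c "
from h import *
plan((.522,.0587,.055));print(get_obs()['joint_vel'].round(3) if 1 else 0)"
```

```text
pos [0.5214 0.0614 0.2003] dp [-0.024 -0.109  5.811] ang [-0.    -0.001  0.003] F [-0.29  0.43 -1.04] w 0.997 t 2.25
[ 0.003 -0.001  0.003  0.002 -0.    -0.001  0.001]
```

>>> jog_arm --dp '[[-0.02,-0.11,1.0],[-0.02,-0.11,2.0],[-0.02,-0.11,2.8],[-0.02,-0.11,2.8],[-0.02,-0.11,2.8]]' --angular '[[0,0,0],[0,0,0],[0,0,0],[0,0,0],[0,0,0]]' --claw '[85.4,85.4,85.4,85.4,85.4]'

```text
t: 2.75
eef_pos: [0.5221, 0.0585, 0.1306]
tool_rot: [-0.0, 0.0, 1.0, -0.0]
contact_force: [1.4, -0.5, -0.1]
gripper_width: 0.998
```

```bash
python3 -c "
from h import *
c=snap('wrist','w2');snap('side','s2');plan((.522,.0587,.055))
crop('s2',230,130,370,270,4,'s2c')"
```

```text
pos [0.5229 0.0586 0.1315] dp [4.100e-02 1.000e-03 3.059e+00] ang [ 0.005  0.022 -0.001] F [-0.41  0.01 -0.41] w 1.002 t 2.85
```

View pics/w2.png

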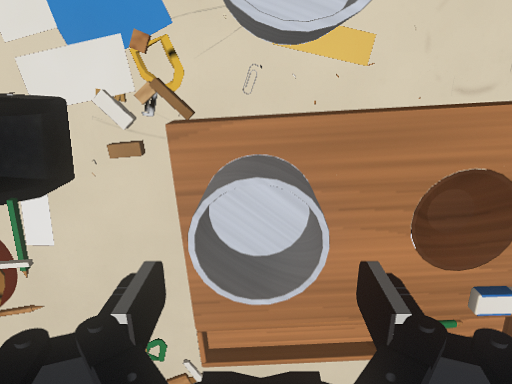

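View pics/s2c.png

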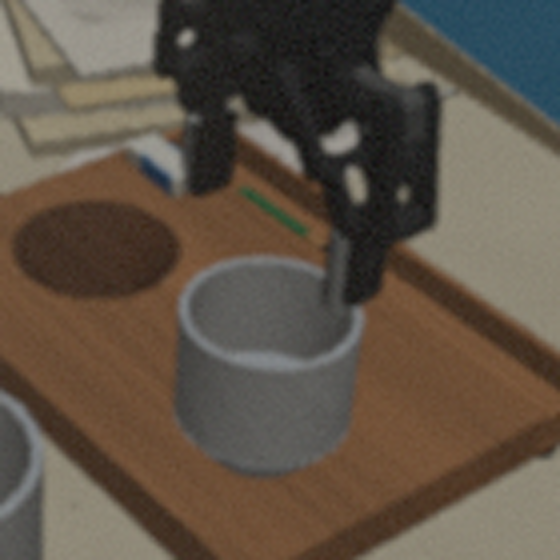

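>>> jog_arm --dp '[[0,0,0.6],[0,0,1.2],[0,0,1.8],[0,0,2.4],[0,0,3.04]]' --angular '[[0,0,0],[0,0,0],[0,0,0],[0,0,0],[0,0,0]]' --claw '[85.4,85.4,85.4,85.4,85.4]'

```text
t: 3.35
eef_pos: [0.5232, 0.0588, 0.0552]
tool_rot: [0.001, -0.0, 1.0, 0.0]
contact_force: [0.0, 0.3, 0.2]
gripper_width: 0.999
```

```bash
python3 -c "
from h import *
snap('side','s3');snap('top','t3');plan((.522,.0587,.055))
crop('s3',230,130,370,270,4,'s3c')
crop('t3',185,110,350,250,4,'t3c')"
```

```text
pos [0.5215 0.0586 0.0538] dp [-0.021  0.006 -0.048] ang [-0.002 -0.016  0.002] F [-0.32 -0.71 -0.37] w 0.998 t 3.45
```

View pics/s3c.png

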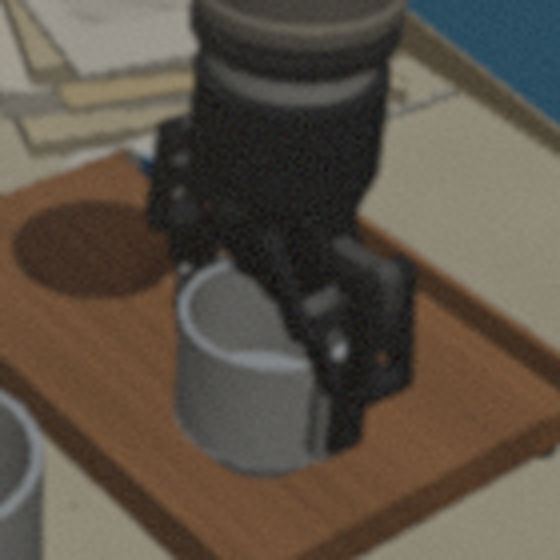

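View pics/t3c.png

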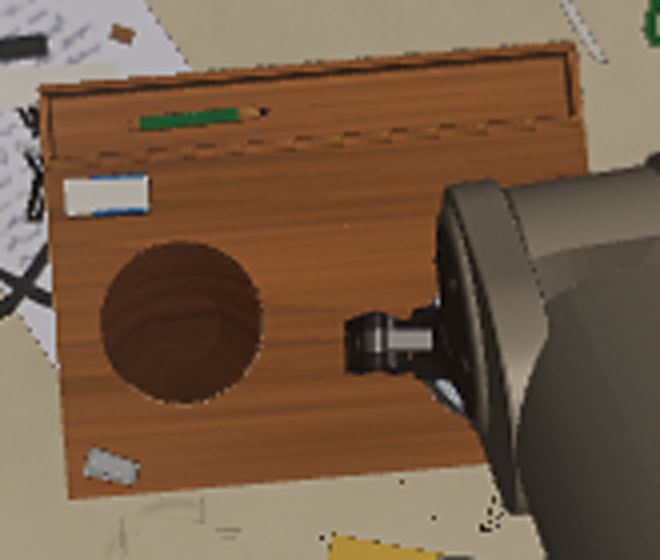

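Fingers straddle the cup, undisturbed. Grip gently.

>>> jog_arm --dp '[[0,0,0],[0,0,0],[0,0,0],[0,0,0],[0,0,0]]' --angular '[[0,0,0],[0,0,0],[0,0,0],[0,0,0],[0,0,0]]' --claw '[80,77,74,74,74]' --grip_force 20

```text
t: 3.95
eef_pos: [0.523, 0.0587, 0.0556]
tool_rot: [0.001, 0.0, 1.0, 0.0]
contact_force: [-0.4, -0.9, 6.5]
gripper_width: 0.884
```

```bash
python3 -c "
from h import *
plan((.5415,.2133,.055))"
```

```text
pos [0.523  0.0587 0.0556] dp [-0.739  6.184  0.03 ] ang [ 0.007  0.026 -0.002] F [-0.45 -0.86  6.5 ] w 0.884 t 3.95
```

>>> jog_arm --dp '[[-0.03,0.2,0],[-0.08,0.6,0],[-0.13,1.0,0],[-0.18,1.4,0],[-0.23,1.8,0]]' --angular '[[0,0,0],[0,0,0],[0,0,0],[0,0,0],[0,0,0]]' --claw '[74,74,74,74,74]'

```text
t: 4.45
eef_pos: [0.529, 0.1039, 0.0556]
tool_rot: [0.001, 0.0, 1.0, 0.0]
contact_force: [-0.8, -0.4, 6.2]
gripper_width: 0.885
```

```bash
python3 -c "
from h import *
snap('side','s4')
crop('s4',190,130,370,270,4,'s4c')
plan((.5415,.2133,.055))"
```

```text
pos [0.5292 0.1063 0.0556] dp [-0.498  4.281  0.036] ang [0.023 0.035 0.021] F [-0.01  1.31  5.43] w 0.887 t 4.5
```

View pics/s4c.png

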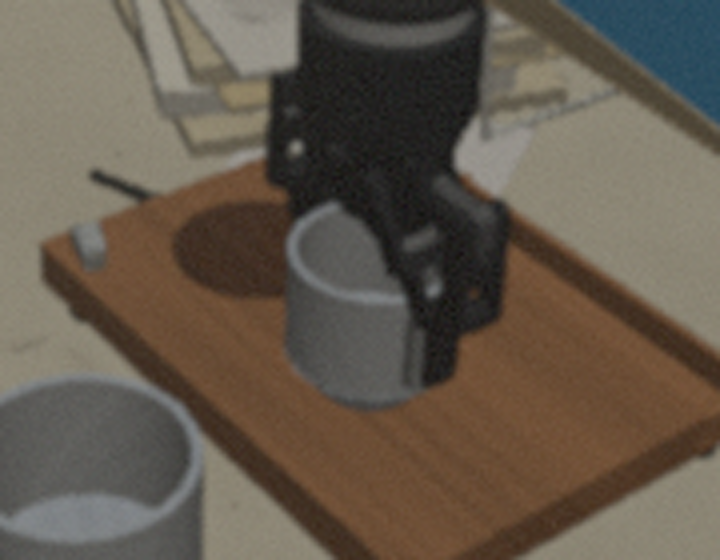

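>>> jog_arm --dp '[[-0.05,0.4,0],[-0.1,0.8,0],[-0.15,1.2,0],[-0.2,1.6,0],[-0.25,2.0,0]]' --angular '[[0,0,0],[0,0,0],[0,0,0],[0,0,0],[0,0,0]]' --claw '[74,74,74,74,74]'

```text
t: 5.0
eef_pos: [0.5352, 0.1538, 0.0556]
tool_rot: [0.001, 0.0, 1.0, 0.0]
contact_force: [-0.1, -0.8, 6.0]
gripper_width: 0.889
```

>>> jog_arm --dp '[[-0.06,0.5,0],[-0.12,1.0,0],[-0.18,1.5,0],[-0.24,2.0,0],[-0.3,2.38,0]]' --angular '[[0,0,0],[0,0,0],[0,0,0],[0,0,0],[0,0,0]]' --claw '[74,74,74,74,74]'

```text
t: 5.5
eef_pos: [0.541, 0.2139, 0.0542]
tool_rot: [-0.0, -0.0, 1.0, 0.0]
contact_force: [0.3, -0.1, -3.5]
gripper_width: 0.887
```

```bash
python3 -c "
from h import *
snap('side','s5');snap('top','t5');snap('wrist','w5')
crop('s5',190,100,370,240,4,'s5c')
crop('t5',185,110,350,250,4,'t5c')
plan((.5415,.2133,.055))"
```

```text
pos [0.5408 0.2135 0.0538] dp [-0.026 -0.006 -0.048] ang [-0.004 -0.012  0.015] F [-0.14  0.   -3.42] w 0.887 t 5.65
```

View pics/s5c.png

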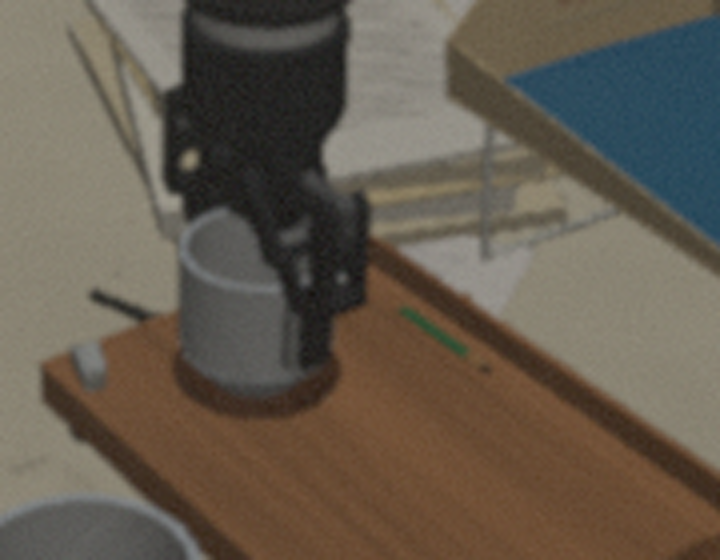

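View pics/w5.png

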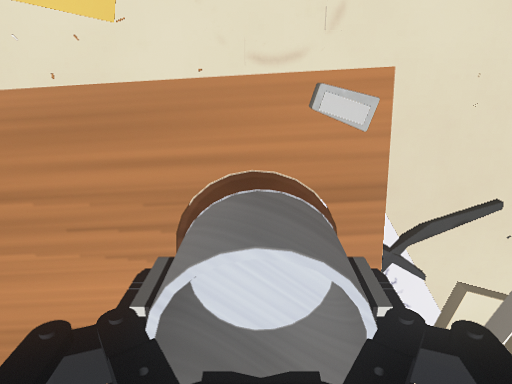

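View pics/t5c.png

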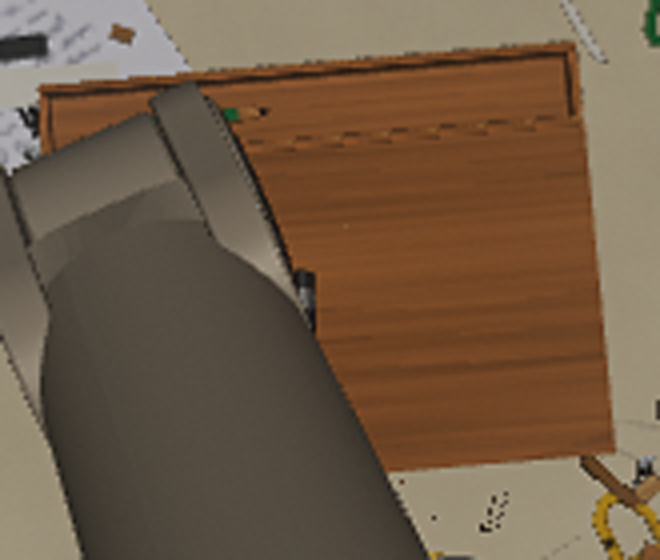

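>>> jog_arm --dp '[[0,0,0.1],[0,0,0.2],[0,0,0.3],[0,0,0.4],[0,0,0.4]]' --angular '[[0,0,0],[0,0,0],[0,0,0],[0,0,0],[0,0,0]]' --claw '[74,74,74,74,74]'

```text
t: 6.15
eef_pos: [0.5412, 0.2127, 0.0438]
tool_rot: [-0.0, 0.0, 1.0, -0.0]
contact_force: [0.4, 0.6, -2.9]
gripper_width: 0.884
```

>>> jog_arm --dp '[[0,0,0.1],[0,0,0.15],[0,0,0.2],[0,0,0.24],[0,0,0.24]]' --angular '[[0,0,0],[0,0,0],[0,0,0],[0,0,0],[0,0,0]]' --claw '[74,74,74,74,74]'

```text
t: 6.65
eef_pos: [0.5411, 0.2128, 0.0383]
tool_rot: [-0.0, 0.0, 1.0, -0.0]
contact_force: [-1.3, 0.2, -1.3]
gripper_width: 0.887
```

```bash
python3 -c "
from h import *
snap('side','s6')
crop('s6',190,100,370,240,4,'s6c')
plan((.5415,.2133,.055))"
```

```text
pos [0.5412 0.2129 0.0383] dp [-0.014  0.017 -0.668] ang [-0.003 -0.007 -0.   ] F [-1.88 -0.94 -1.65] w 0.882 t 6.7
```

View pics/s6c.png

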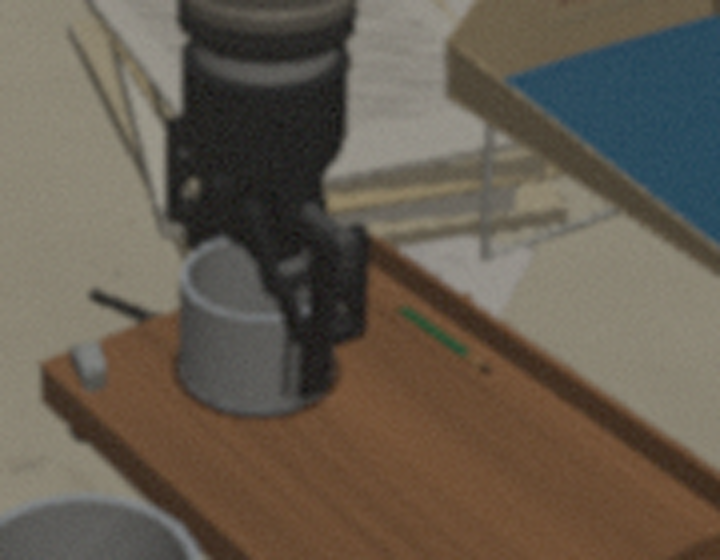

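>>> jog_arm --dp '[[0,0,0],[0,0,0],[0,0,0],[0,0,0],[0,0,0]]' --angular '[[0,0,0],[0,0,0],[0,0,0],[0,0,0],[0,0,0]]' --claw '[77,80,83,85.4,85.4]'

```text
t: 7.2
eef_pos: [0.5416, 0.2131, 0.0384]
tool_rot: [0.0, 0.0, 1.0, 0.0]
contact_force: [0.4, -0.5, 0.6]
gripper_width: 1.001
```

```bash
python3 -c "
from h import *
snap('side','s7');snap('wrist','w7')
crop('s7',190,100,370,240,4,'s7c')
plan((.5415,.2133,.055))"
```

```text
pos [0.5415 0.213  0.0384] dp [ 0.001  0.01  -0.666] ang [ 0.001  0.002 -0.   ] F [ 0.36 -0.14  0.51] w 0.995 t 7.3
```

View pics/s7c.png

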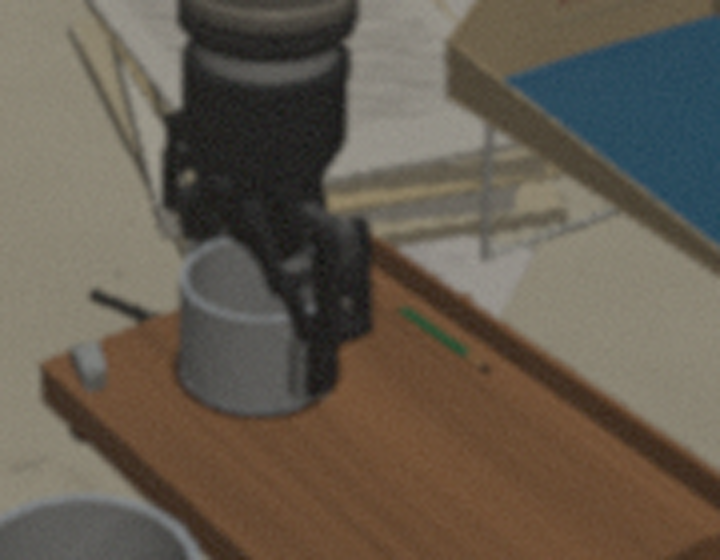

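View pics/w7.png

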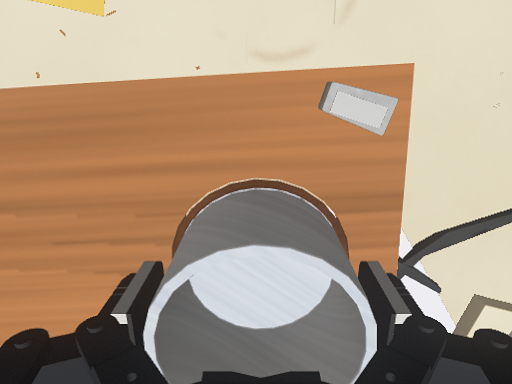

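>>> jog_arm --dp '[[0,0,-0.8],[0,0,-1.8],[0,0,-2.8],[0,0,-3.8],[0,0,-4.6]]' --angular '[[0,0,0],[0,0,0],[0,0,0],[0,0,0],[0,0,0]]' --claw '[85.4,85.4,85.4,85.4,85.4]'

```text
t: 7.8
eef_pos: [0.5418, 0.2131, 0.1548]
tool_rot: [0.001, 0.0, 1.0, 0.0]
contact_force: [0.9, -0.3, -0.2]
gripper_width: 1.003
```

```bash
cat > ov.py <<'E'
from h import *
import sys
def ov(tag,z=.093):
    for n in('side','wrist'):
        c=snap(n,n[0]+tag); im=cv2.resize(c['pixels'],None,fx=3,fy=3,interpolation=cv2.INTER_CUBIC)
        a=np.linspace(0,2*np.pi,72);x,y=.5412,.2130
        for r,zz,col in((.038,z,(0,0,255)),(.034,z,(0,255,0))):
            for p in proj(c,np.c_[x+r*np.cos(a),y+r*np.sin(a),a*0+zz]): cv2.circle(im,tuple(int(round(3*v+1)) for v in p),1,col,-1)
        q=proj(c,[x,y,z])[0]*3; 
        x0=int(np.clip(q[0]-300,0,1536-600));y0=int(np.clip(q[1]-250,0,1152-500))
        cv2.imwrite(f'pics/{n[0]}{tag}o.png',im[y0:y0+500,x0:x0+600])
ov(sys.argv[1]); plan((.5415,.2133,.055))
E
python3 ov.py 8
```

```text
pos [0.5433 0.2137 0.1562] dp [ 0.092 -0.028  4.049] ang [ 0.03   0.056 -0.003] F [ 0.17 -0.34 -0.19] w 0.998 t 7.9
```

View pics/s8o.png

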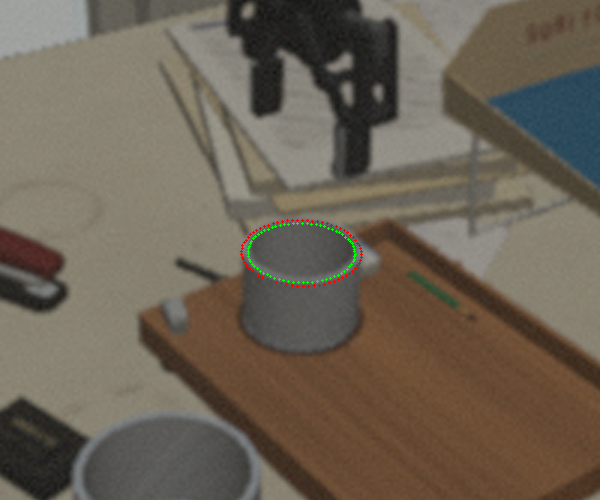

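View pics/w8o.png

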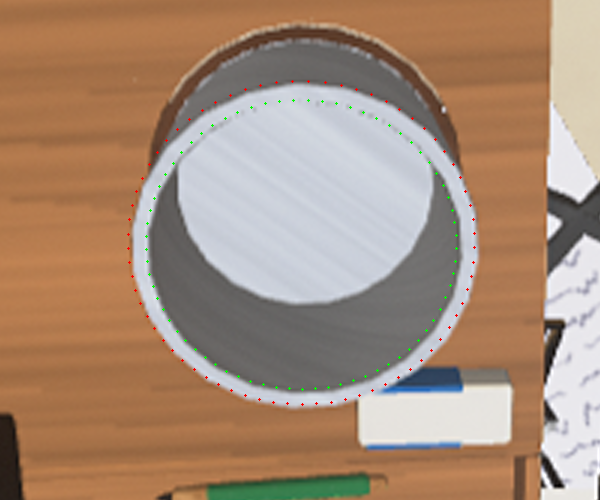

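>>> jog_arm --dp '[[0,0,0],[0,0,0],[0,0,0],[0,0,0],[0,0,0]]' --angular '[[0,0,0],[0,0,0],[0,0,0],[0,0,0],[0,0,0]]' --claw '[0,0,0,0,0]'

```text
t: 8.4
eef_pos: [0.5412, 0.2129, 0.1527]
tool_rot: [-0.0, 0.0, 1.0, -0.0]
contact_force: [0.4, -0.3, -0.3]
gripper_width: 0.145
```

```bash
python3 -c "
from h import *
plan((.5412,.213,.077))"
```

```text
pos [0.5412 0.2129 0.1527] dp [-2.000e-03  7.000e-03  3.029e+00] ang [-0.005 -0.01  -0.001] F [ 0.39 -0.25 -0.27] w 0.145 t 8.4
```

>>> jog_arm --dp '[[0,0,0.4],[0,0,1.1],[0,0,1.8],[0,0,2.5],[0,0,3.0]]' --angular '[[0,0,0],[0,0,0],[0,0,0],[0,0,0],[0,0,0]]' --claw '[0,0,0,0,0]'

```text
t: 8.9
eef_pos: [0.5407, 0.2127, 0.0764]
tool_rot: [-0.001, -0.0, 1.0, -0.0]
contact_force: [-0.2, -0.2, 0.8]
gripper_width: -0.001
```

```bash
python3 -c "
from h import *
snap('side','s9');snap('wrist','w9')
crop('s9',190,100,370,240,4,'s9c')
plan((.5412,.213,.077))"
```

```text
pos [0.54   0.2124 0.0761] dp [-0.046  0.024 -0.035] ang [-0.02  -0.039  0.002] F [-0.42 -0.49  0.24] w 0.0 t 9.0
```

View pics/s9c.png

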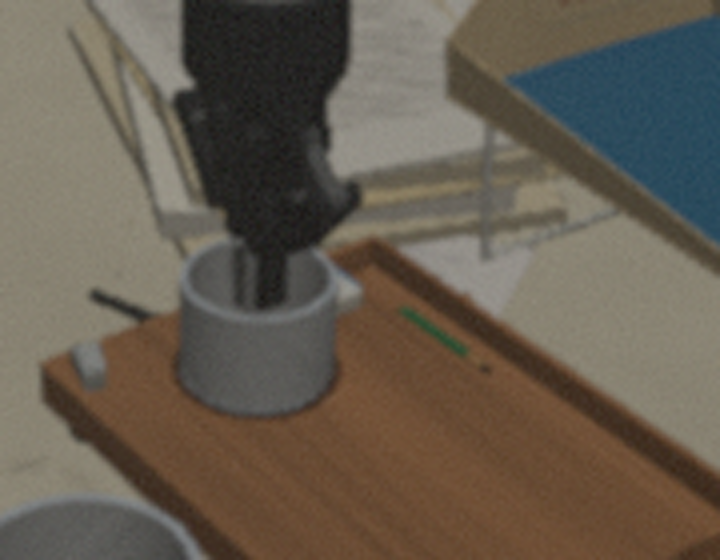

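View pics/w9.png

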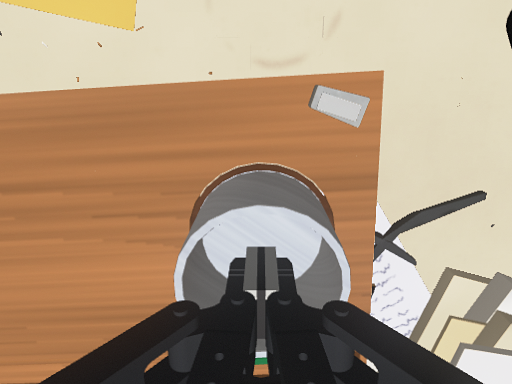

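>>> jog_arm --dp '[[0,-0.2,0],[0,-0.4,0],[0,-0.6,0],[0,-0.64,0],[0,-0.64,0]]' --angular '[[0,0,0],[0,0,0],[0,0,0],[0,0,0],[0,0,0]]' --claw '[0,0,0,0,0]'

```text
t: 9.5
eef_pos: [0.5417, 0.1966, 0.0787]
tool_rot: [0.0, 0.0, 1.0, 0.0]
contact_force: [0.2, 0.4, 0.4]
gripper_width: 0.0
```

>>> jog_arm --dp '[[0,-0.04,0],[0,-0.08,0],[0,-0.12,0],[0,-0.16,0],[0,-0.16,0]]' --angular '[[0,0,0],[0,0,0],[0,0,0],[0,0,0],[0,0,0]]' --claw '[0,0,0,0,0]'

```text
t: 10.0
eef_pos: [0.5415, 0.1929, 0.0783]
tool_rot: [0.0, 0.0, 1.0, -0.0]
contact_force: [-1.7, 0.3, 0.9]
gripper_width: 0.001
```

```bash
python3 -c "
from h import *
snap('side','s10')
crop('s10',190,100,370,240,4,'s10c')
plan((.5412,.213,.077))"
```

```text
pos [0.5415 0.193  0.0783] dp [0.011 0.8   0.052] ang [ 0.    -0.    -0.001] F [-0.99 -0.12  0.54] w -0.0 t 10.05
```

View pics/s10c.png

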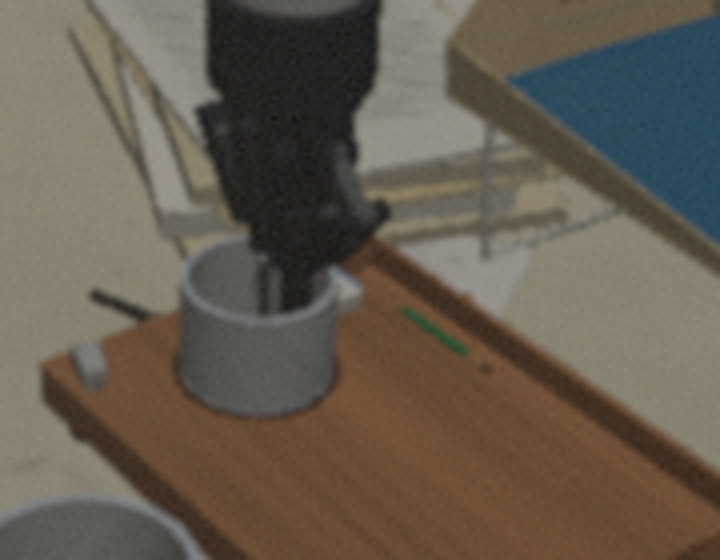

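>>> jog_arm --dp '[[0,-0.04,0],[0,-0.08,0],[0,-0.12,0],[0,-0.16,0],[0,-0.16,0]]' --angular '[[0,0,0],[0,0,0],[0,0,0],[0,0,0],[0,0,0]]' --claw '[0,0,0,0,0]'

```text
t: 10.55
eef_pos: [0.5415, 0.1892, 0.0784]
tool_rot: [0.0, -0.0, 1.0, 0.0]
contact_force: [-0.2, 1.6, 0.6]
gripper_width: -0.003
```

>>> jog_arm --dp '[[0,-0.04,0],[0,-0.08,0],[0,-0.12,0],[0,-0.12,0],[0,-0.12,0]]' --angular '[[0,0,0],[0,0,0],[0,0,0],[0,0,0],[0,0,0]]' --claw '[0,0,0,0,0]'

```text
t: 11.05
eef_pos: [0.5415, 0.1858, 0.0783]
tool_rot: [0.0, 0.0, 1.0, -0.0]
contact_force: [-0.0, 1.0, -0.0]
gripper_width: 0.005
```

```bash
python3 -c "
from h import *
snap('side','s11')
crop('s11',190,100,370,240,4,'s11c')
plan((.5412,.213,.077))"
```

```text
pos [0.5415 0.1858 0.0783] dp [0.013 1.088 0.053] ang [-0.002  0.001 -0.002] F [-0.12  0.32  0.13] w 0.001 t 11.1
```

View pics/s11c.png

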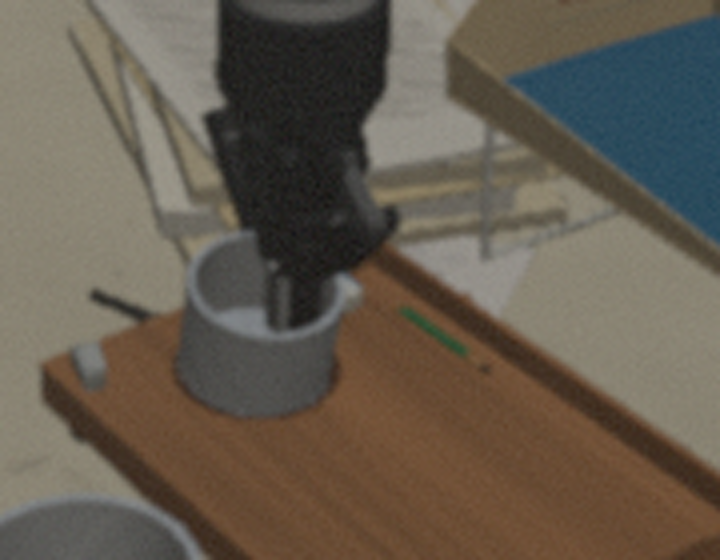

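>>> jog_arm --dp '[[0,-0.04,0],[0,-0.08,0],[0,-0.1,0],[0,-0.1,0],[0,-0.1,0]]' --angular '[[0,0,0],[0,0,0],[0,0,0],[0,0,0],[0,0,0]]' --claw '[0,0,0,0,0]'

```text
t: 11.6
eef_pos: [0.5415, 0.1834, 0.0783]
tool_rot: [0.0, 0.0, 1.0, -0.0]
contact_force: [-0.2, 1.8, -0.6]
gripper_width: -0.002
```

```bash
python3 -c "
from h import *
snap('side','s12');snap('wrist','w12')
crop('s12',190,100,370,240,4,'s12c')
plan((.5412,.213,.077))"
```

```text
pos [0.5415 0.1834 0.0783] dp [0.01  1.184 0.052] ang [-0.001 -0.    -0.   ] F [0.98 0.81 0.71] w -0.004 t 11.7
```

View pics/s12c.png

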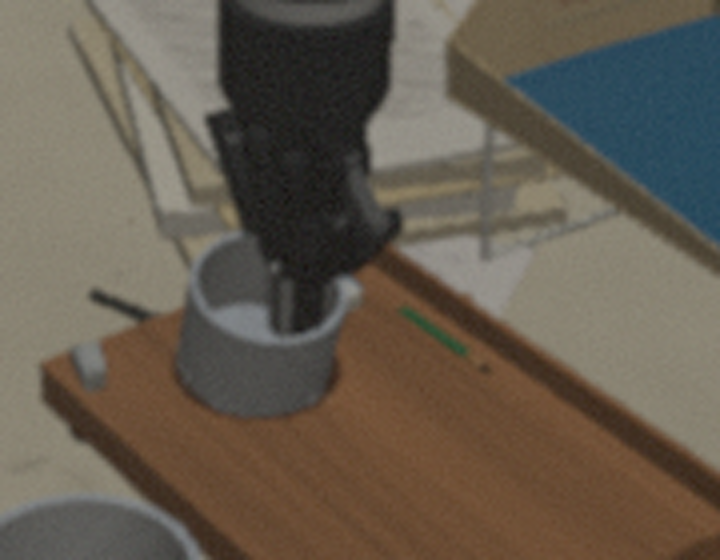

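View pics/w12.png

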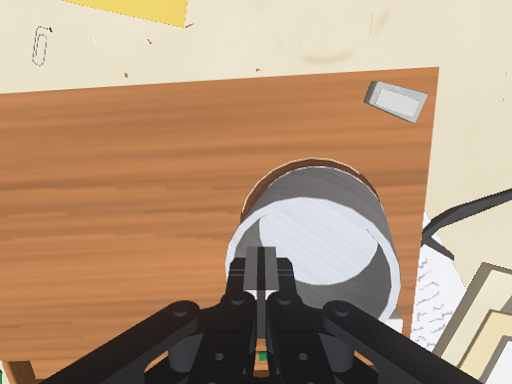

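```bash
cat > tilt.py <<'E'
from h import *
import sys
f=sys.argv[1]; c=load(f); outs=[]
for th in map(float,sys.argv[2:]):
    im=cv2.resize(c['pixels'],None,fx=5,fy=5,interpolation=cv2.INTER_CUBIC)
    a=np.linspace(0,2*np.pi,60); piv=np.array([.5412,.175,.04])
    P=np.c_[.5412+.038*np.cos(a),.213+.038*np.sin(a),a*0+.093]
    P=R.from_rotvec([th,0,0]).apply(P-piv)+piv
    for p in proj(c,P): cv2.circle(im,tuple(int(round(5*v+2)) for v in p),1,(0,0,255),-1)
    outs.append(im[740:1070,1130:1530][:, :400])
cv2.imwrite('pics/tilt_'+f+'.png',np.hstack(outs))
E
python3 tilt.py s12 0.12 0.2
```

```text
(no output)
```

View pics/tilt_s12.png

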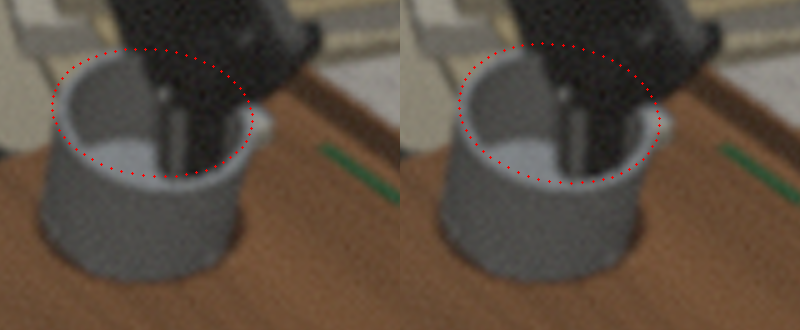

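```bash
cat > fit.py <<'E'
from h import *
from scipy.optimize import least_squares
c=load('s12')
pts=np.array([(58,100),(64,130),(85,158),(120,180),(160,190),(200,185),(232,163),(246,130),(85,62),(115,47)],float)
pts=((pts+[1130,740])-2)/5
a=np.linspace(0,2*np.pi,400)
def ring(v):
    P=np.c_[.038*np.cos(a),.038*np.sin(a),a*0]
    return proj(c,R.from_rotvec([v[3],v[4],0]).apply(P)+v[:3])
res=lambda v:np.r_[np.linalg.norm(ring(v)[None]-pts[:,None],axis=2).min(1),(v[0]-.5412)*500,(v[4])*8]
s=least_squares(res,[.5412,.205,.095,.12,0],diff_step=1e-3);print(s.x.round(4),res(s.x).round(2))
for t in (0,.05,.1,.15,.2):
    s=least_squares(lambda u:res(np.r_[u[:3],t,u[3]]),[.5412,.205,.095,0],diff_step=1e-3);print(t,s.x.round(4),2*s.cost)
E
python3 fit.py
```

```text
[0.5417 0.2068 0.0942 0.2446 0.0553] [0.88 0.64 0.16 0.23 0.38 0.09 1.01 0.78 0.83 0.28 0.24 0.44]
0 [ 0.5398  0.1993  0.1011 -0.2153] 40.16685460301589
0.05 [ 0.5403  0.2006  0.1    -0.1812] 25.084727651401366
0.1 [ 0.5409  0.2025  0.0984 -0.1296] 15.035454859814969
0.15 [ 0.5413  0.2045  0.0964 -0.0529] 8.686118431476608
0.2 [0.5416 0.206  0.0948 0.0115] 5.0193563650634445
```

>>> jog_arm --dp '[[0,0.06,0],[0,0.14,0],[0,0.24,0],[0,0.36,0],[0,0.5,0]]' --angular '[[0,0,0],[0,0,0],[0,0,0],[0,0,0],[0,0,0]]' --claw '[0,0,0,0,0]'

```text
t: 12.2
eef_pos: [0.5413, 0.1961, 0.0782]
tool_rot: [-0.0, 0.0, 1.0, -0.0]
contact_force: [0.2, -0.3, 0.5]
gripper_width: -0.001
```

>>> jog_arm --dp '[[0,0.2,0],[0,0.4,0],[0,0.6,0],[0,0.69,0],[0,0.69,0]]' --angular '[[0,0,0],[0,0,0],[0,0,0],[0,0,0],[0,0,0]]' --claw '[0,0,0,0,0]'

```text
t: 12.7
eef_pos: [0.5414, 0.2139, 0.0783]
tool_rot: [-0.0, -0.0, 1.0, 0.0]
contact_force: [-0.0, 0.1, -0.2]
gripper_width: -0.001
```

```bash
python3 ov.py 13
```

```text
pos [0.5415 0.2131 0.0783] dp [-0.002  0.008  0.93 ] ang [-0.002 -0.001 -0.   ] F [ 0.16  0.19 -0.61] w 0.001 t 12.8
```

View pics/s13o.png

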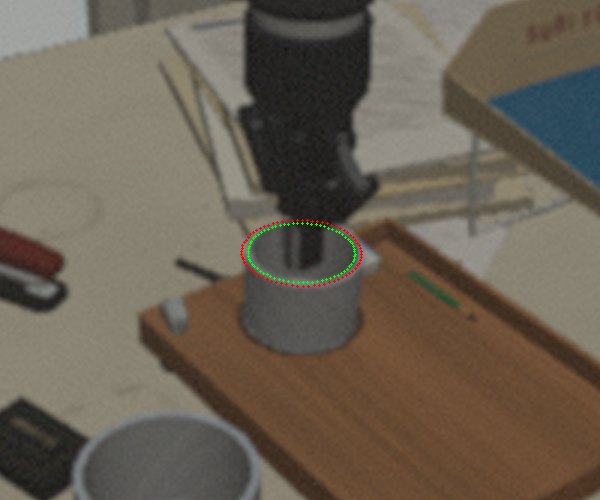

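>>> jog_arm --dp '[[0,0,-0.6],[0,0,-1.4],[0,0,-2.2],[0,0,-3.0],[0,0,-3.1]]' --angular '[[0,0,0],[0,0,0],[0,0,0],[0,0,0],[0,0,0]]' --claw '[0,0,0,0,0]'

```text
t: 13.3
eef_pos: [0.5433, 0.2136, 0.1594]
tool_rot: [0.002, 0.0, 1.0, 0.001]
contact_force: [-0.4, -0.1, 0.2]
gripper_width: -0.0
```

```bash
python3 ov.py 14; python3 -c "
from h import *
a=cv2.imread('pics/s8.png')[150:240,215:320];b=cv2.imread('pics/s14.png')[150:240,215:320]
d=cv2.absdiff(a,b)
print(d[30:].mean(),d[30:].max())
cv2.imwrite('pics/cmp.png',cv2.resize(np.hstack([a,b]),None,fx=3.8,fy=3.8,interpolation=cv2.INTER_CUBIC))"
```

```text
pos [0.5419 0.2133 0.157 ] dp [ 2.500e-02 -2.000e-03  4.078e+00] ang [ 0.011  0.02  -0.005] F [-0.92  0.39 -0.36] w 0.001 t 13.4
2.715026455026455 32
```

View pics/s14o.png

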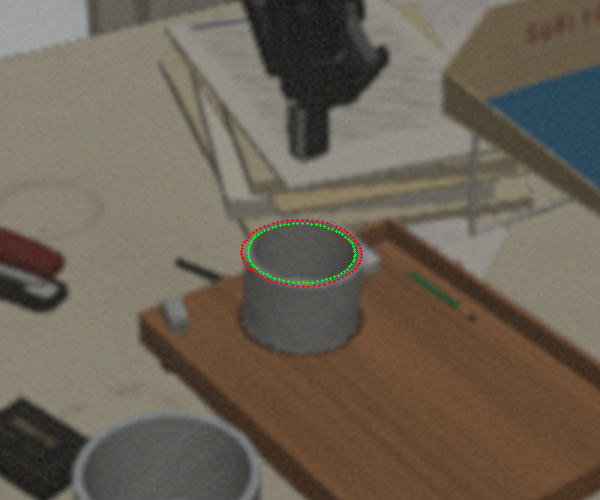

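View pics/cmp.png

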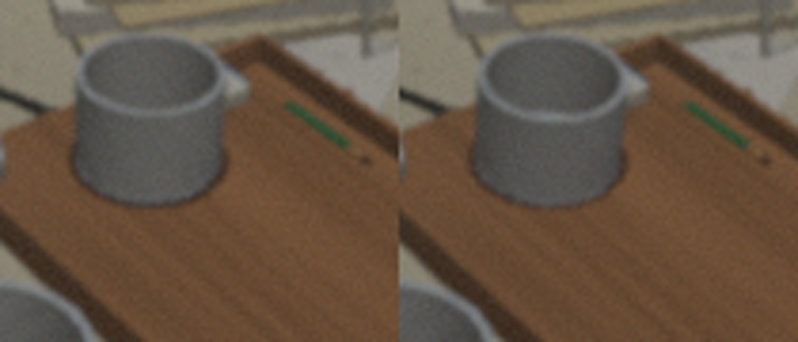

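View pics/w14o.png

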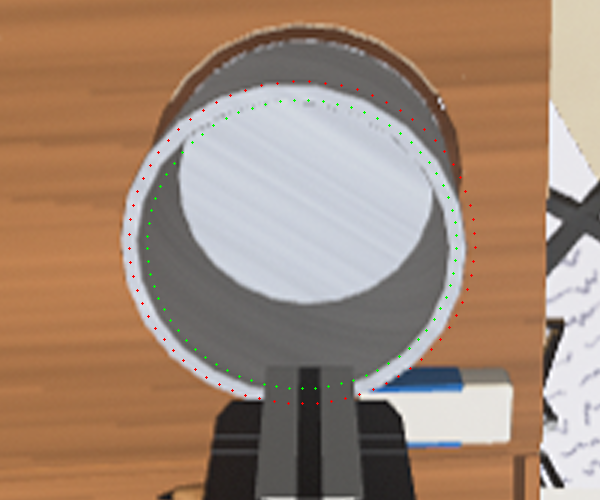

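>>> jog_arm --dp '[[0,0,0.2],[0,0,0.8],[0,0,1.4],[0,0,2.0],[0,0,2.0]]' --angular '[[0,0,0],[0,0,0],[0,0,0],[0,0,0],[0,0,0]]' --claw '[64,64,64,64,64]'

```text
t: 13.9
eef_pos: [0.5394, 0.2123, 0.1027]
tool_rot: [-0.002, -0.0, 1.0, -0.001]
contact_force: [-0.9, 0.4, -0.0]
gripper_width: 0.75
```

```bash
python3 -c "
from h import *
snap('side','s15');snap('wrist','w15')
crop('s15',190,100,370,240,4,'s15c')
plan((.5412,.213,.092))"
```

```text
pos [0.5411 0.213  0.1051] dp [-0.007  0.002  0.523] ang [-0.01  -0.016 -0.001] F [0.4  0.08 0.37] w 0.75 t 14.0
```

View pics/s15c.png

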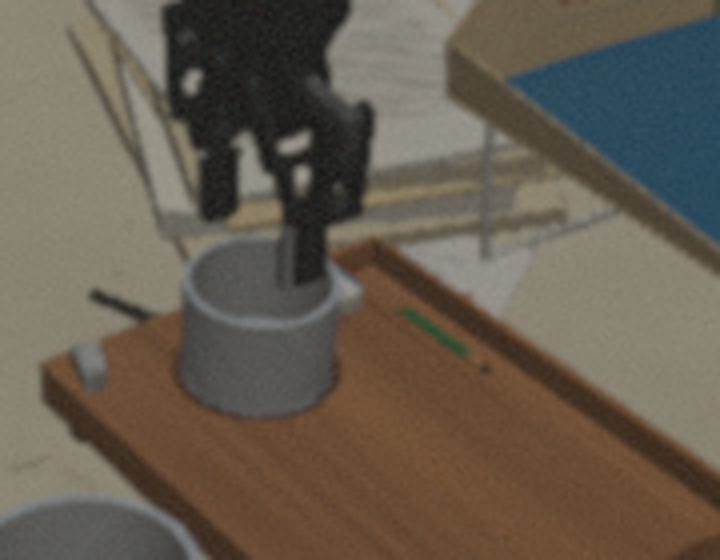

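View pics/w15.png

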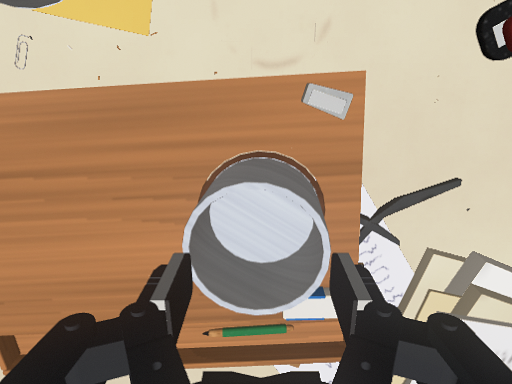

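>>> jog_arm --dp '[[0,0,0.2],[0,0,0.35],[0,0,0.5],[0,0,0.5],[0,0,0.5]]' --angular '[[0,0,0],[0,0,0],[0,0,0],[0,0,0],[0,0,0]]' --claw '[64,64,64,64,64]'

```text
t: 14.5
eef_pos: [0.5414, 0.2132, 0.0933]
tool_rot: [-0.0, 0.0, 1.0, -0.0]
contact_force: [0.0, -0.5, 0.0]
gripper_width: 0.748
```

>>> jog_arm --dp '[[0,0,0.04],[0,0,0.08],[0,0,0.12],[0,0,0.12],[0,0,0.12]]' --angular '[[0,0,0],[0,0,0],[0,0,0],[0,0,0],[0,0,0]]' --claw '[64,64,64,64,64]'

```text
t: 15.0
eef_pos: [0.5414, 0.2132, 0.0903]
tool_rot: [-0.0, 0.0, 1.0, -0.0]
contact_force: [0.0, -0.2, 0.1]
gripper_width: 0.749
```

```bash
python3 -c "
from h import *
snap('side','s16')
crop('s16',190,100,370,240,4,'s16c')
plan((.5412,.213,.092))"
```

```text
pos [0.5415 0.2132 0.0903] dp [ 0.011 -0.009 -0.068] ang [-0.  0.  0.] F [ 0.15 -0.61  0.34] w 0.747 t 15.05
```

View pics/s16c.png

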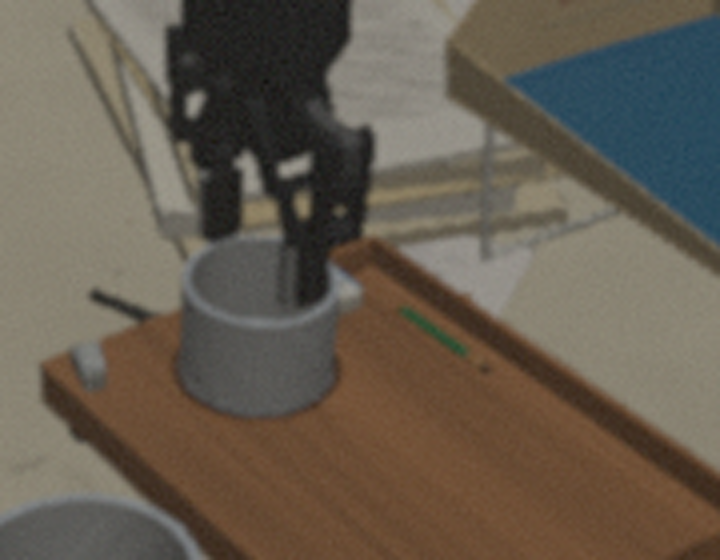

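>>> jog_arm --dp '[[0,0,0.04],[0,0,0.04],[0,0,0.08],[0,0,0.08],[0,0,0.08]]' --angular '[[0,0,0],[0,0,0],[0,0,0],[0,0,0],[0,0,0]]' --claw '[64,64,64,64,64]'

```text
t: 15.55
eef_pos: [0.5417, 0.2133, 0.0885]
tool_rot: [0.0, 0.0, 1.0, 0.0]
contact_force: [1.0, 0.2, 1.7]
gripper_width: 0.75
```

>>> jog_arm --dp '[[0,0,0.04],[0,0,0.04],[0,0,0.08],[0,0,0.08],[0,0,0.08]]' --angular '[[0,0,0],[0,0,0],[0,0,0],[0,0,0],[0,0,0]]' --claw '[64,64,64,64,64]'

```text
t: 16.05
eef_pos: [0.5429, 0.2134, 0.0882]
tool_rot: [0.001, 0.0, 1.0, 0.001]
contact_force: [-1.4, -1.9, 15.2]
gripper_width: 0.75
```

>>> jog_arm --dp '[[0,0,-0.1],[0,0,-0.3],[0,0,-0.9],[0,0,-1.8],[0,0,-2.7]]' --angular '[[0,0,0],[0,0,0],[0,0,0],[0,0,0],[0,0,0]]' --claw '[64,64,64,64,64]'

```text
t: 16.55
eef_pos: [0.5412, 0.2131, 0.155]
tool_rot: [-0.0, -0.0, 1.0, -0.0]
contact_force: [-0.1, 0.2, 0.7]
gripper_width: 0.752
```

```bash
python3 ov.py 17
```

```text
pos [0.5435 0.2141 0.1576] dp [ 0.101 -0.042  4.103] ang [ 0.032  0.06  -0.003] F [ 0.42 -0.03 -0.17] w 0.749 t 16.65
```

View pics/s17o.png

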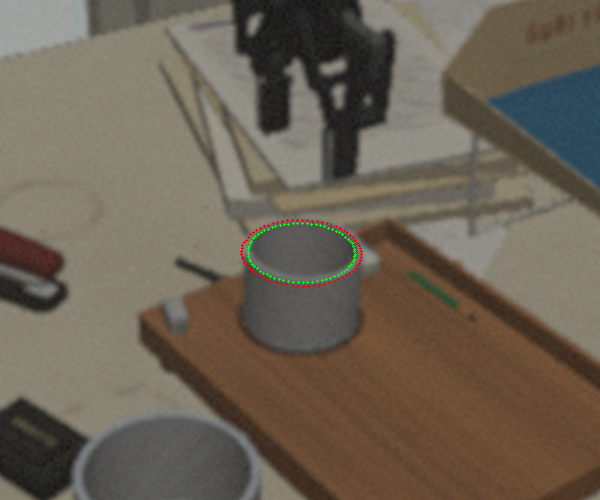

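View pics/w17o.png

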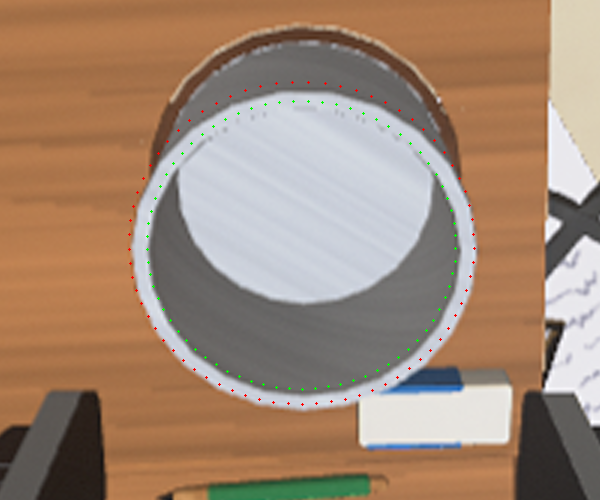

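>>> jog_arm --dp '[[0,0,0],[0,0,0],[0,0,0],[0,0,0],[0,0,0]]' --angular '[[0,0,0],[0,0,0],[0,0,0],[0,0,0],[0,0,0]]' --claw '[64,64,64,64,64]'

```text
t: 17.15
eef_pos: [0.5412, 0.2131, 0.1533]
tool_rot: [-0.0, -0.0, 1.0, -0.0]
contact_force: [-0.3, 0.6, -0.1]
gripper_width: 0.753
```

```bash
python3 -c "
from h import *
from scipy.optimize import least_squares
snap('side','s18');snap('wrist','w18');plan((.5412,.213,.092))
def ringfit(f):
    c=load(f);g=cv2.cvtColor(c['pixels'],cv2.COLOR_BGR2GRAY)
    hsv=cv2.cvtColor(c['pixels'],cv2.COLOR_BGR2HSV)
    return hsv
def ell(f):
    c=load(f);im=c['pixels'].astype(int)
    # grey cup mask (low saturation vs wood)
    m=((im.max(2)-im.min(2))<30).astype(np.uint8)
    q=proj(c,[.5412,.213,.07])[0].astype(int)
    M=np.zeros_like(m);M[q[1]-70:q[1]+70,q[0]-75:q[0]+75]=m[q[1]-70:q[1]+70,q[0]-75:q[0]+75]
    return M
a=cv2.imread('pics/s8.png');b=cv2.imread('pics/s18.png');d=cv2.imread('pics/s14.png')
sl=(slice(172,222),slice(225,315))
print('8-18',cv2.absdiff(a[sl],b[sl]).mean(),'8-14',cv2.absdiff(a[sl],d[sl]).mean())
w=lambda n:cv2.resize(cv2.imread(f'pics/{n}.png')[60:230,190:330],None,fx=2.8,fy=2.8,interpolation=cv2.INTER_CUBIC)
cv2.imwrite('pics/cmpw.png',np.hstack([w('w8'),w('w18')]))
"
```

```text
pos [0.5413 0.2132 0.1535] dp [ 0.004 -0.007  2.46 ] ang [-0.003 -0.005 -0.   ] F [-0.22 -0.69  0.67] w 0.755 t 17.25
8-18 2.4995555555555558 8-14 3.313037037037037
```

View pics/cmpw.png

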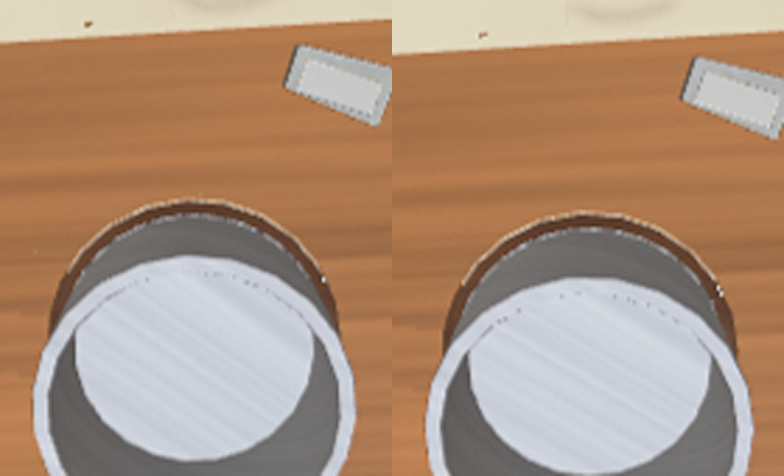

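```bash
python3 -c "
from h import *
crop('w18',190,100,350,220,5,'w18c')
crop('w8',190,100,350,220,5,'w8c')"
```

```text
(no output)
```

View pics/w18c.png

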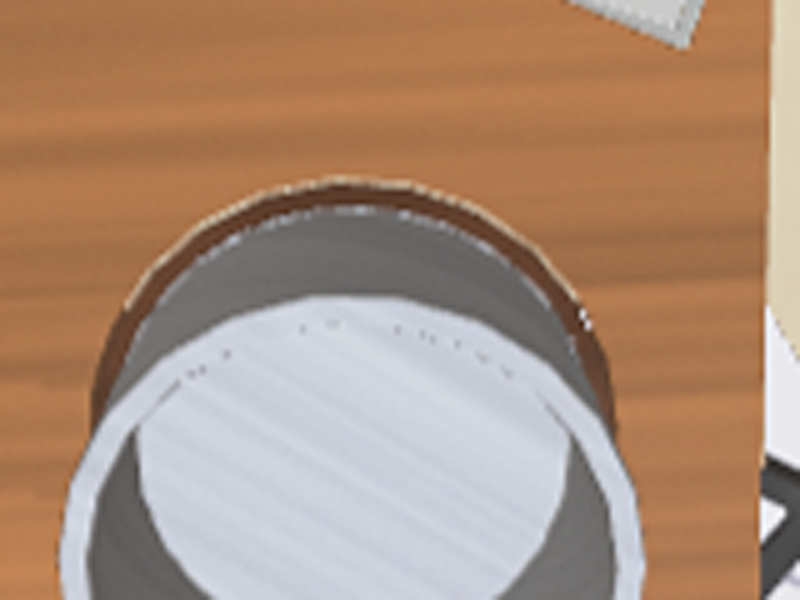

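View pics/w8c.png

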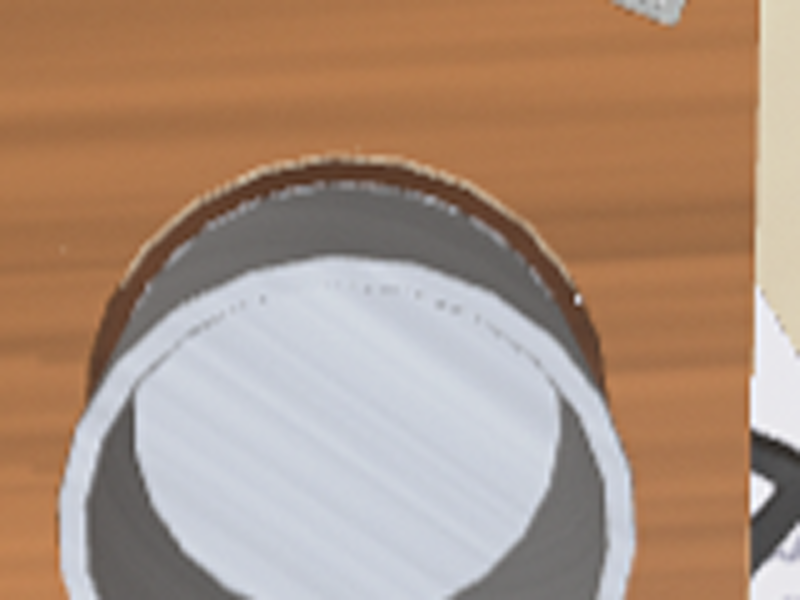

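```bash
python3 -c "
from h import *
for f in('w8','w18'): crop(f,190,130,350,280,4,f+'d')
a=np.hstack([cv2.imread('pics/w8d.png')[:,60:460],cv2.imread('pics/w18d.png')[:,60:460]]);cv2.imwrite('pics/dd.png',a)
print(a.shape)"
```

```text
(600, 800, 3)
```

View pics/dd.png

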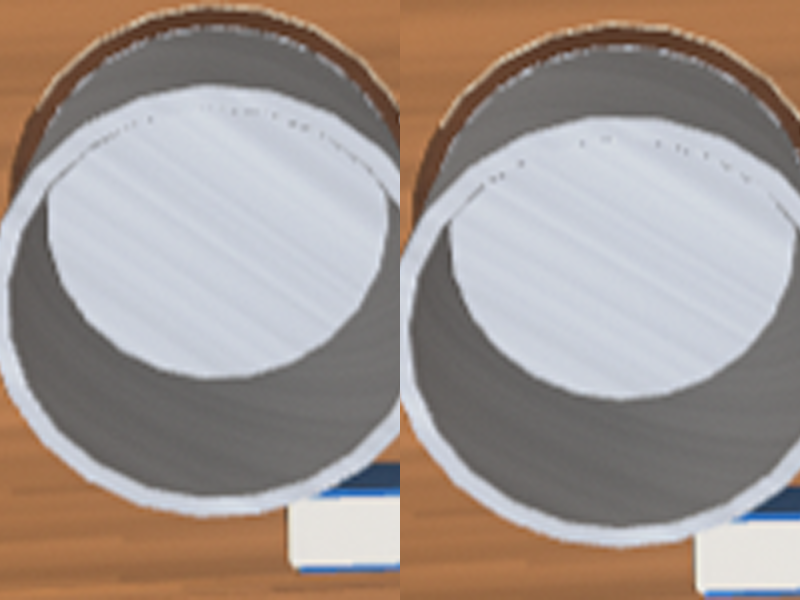

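```bash
python3 -c "
from h import *
from scipy.optimize import least_squares
for f,r in(('w8',(85,517,380)),('w18',(115,547,400))):
    c=load(f); rows=(np.array(r)+.5)/4-.5+130
    def pred(v):
        P=np.array([[-.038,0,.072],[.038,0,.072],[.034,0,.022]])
        return proj(c,R.from_rotvec([0,v[1],0]).apply(P)+[v[0],.2130,v[2]])[:,1]
    print(f,'rim/floor upright pred residual',(rows-pred([.5412,0,.021])).round(2))
    s=least_squares(lambda v:pred(v)-rows,[.5412,0,.021],x_scale=[.01,.1,.01]);print(s.x.round(4))
"
```

```text
w8 rim/floor upright pred residual [1.05 1.22 1.83]
[ 0.5431 -0.0149  0.0206]
w18 rim/floor upright pred residual [2.99 1.96 1.31]
[0.5424 0.0086 0.0208]
```

```bash
python3 -c "
from station import *
print(hand_in())"
```

```text
the job is handed in; nothing more can be done
None
```

I slid the cup along the deck in a light 20 N grip, lowered it into the well and let go. It settled fully home: the rim overlay matched 53 mm above the deck in the side view.

To check for jamming, I pushed it outward from inside with the shut fingers. The fingertips moved the wall about 7 mm. A rough image fit gave a tilt of 0.15 to 0.25 rad, above the 0.1 rad needed; I did not measure it more closely than that.

After the rock the cup stayed leaning by about 0.05 rad, so I pressed it level with the two fingertips on the rim, at about 15 N.

**Last checks before handing in**
- **Cup position:** a fit to the wrist image put the underside at z ≈ 0.021 m, about 19 mm below the deck. The centre was within about 1 to 2 mm of the well's.
- **Tilt:** about 0.01 rad away from the robot. I judged the sideways tilt only by eye against the first seating, and it looked upright.
- **Fingers:** about 6 cm above the rim and not touching the cup.
- **Loose items:** the eraser, sharpener and pencil looked unmoved in the images. I did not measure their positions again.

No check failed at the end. The job was handed in at about 17 s of the 64 s, with no verdict reported.

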